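Build up a cap-tightening spindle on its bench arbor

TASK

Build up the cap-tightening spindle on the grey bench arbor: over its upright shaft goes first the blue wheel, then the aluminium spacer ring, then the red wheel, and last the black hand nut on top, each sitting flat on the one below. The green wheel is for another bottle size; leave it, the gold bottle cap and the tally counter where they are.

Things in the scene. Friction and masses are not known exactly. Their poses are not given: they have to be found in the camera images.
- arbor: Fixed bench arbor: round grey foot 90 mm across, 10 mm high; on it a dark shoulder disc 40 mm across, its top 16 mm above the worktop; from it an upright smooth steel shaft, 16 mm diameter, tip 74 mm above the worktop (last 8 mm taper to 8 mm). Origin on the shaft axis under the foot, z up. Undersides come to rest at 16 mm (blue wheel), 32 (spacer), 46 (red wheel), 62 (nut).
- wheel_blue: Blue tightening wheel lying flat: ring of 60 mm outer diameter, 16 mm high, round through bore 22 mm, aluminium hub with a blue tread. Origin at the centre of its underside, z up; the same either way round. About 0.12 kg.
- spacer: Plain aluminium spacer ring lying flat: outer diameter 45 mm, 14 mm high, round through bore 22 mm. Origin at the centre of its underside, z up. About 0.06 kg.
- wheel_red: Red tightening wheel lying flat: ring of 60 mm outer diameter, 16 mm high, round through bore 22 mm, aluminium hub with a red tread. Origin at the centre of its underside, z up; the same either way round. About 0.12 kg.
- lock_nut: Black knurled hand nut, standing with its closed top up: outer diameter 41 mm, 24 mm high; a smooth blind bore of 22 mm diameter opens in its underside, 16 mm deep (no thread: it is just set down over the shaft's tip). Origin at the centre of its underside, z up. About 0.05 kg.
- wheel_green: Green tightening wheel lying flat: ring of 60 mm outer diameter, 16 mm high, round through bore 22 mm, aluminium hub with a green tread. Origin at the centre of its underside, z up; the same either way round. About 0.12 kg. Bystander: to be left where it lies.
- gold_cap: Loose gold bottle cap, 65 mm across, 31 mm high. Origin at the centre of its underside. Bystander: to be left where it lies.
- counter: Silver hand tally counter, 48 x 72 x 34 mm. Origin at the centre of its underside. Bystander: to be left where it lies.
Things that resemble listed ones, but are neither listed nor needed, are in the scene too. Of the things that look like the wheel_red, take the one that is nearest to the robot's base at the start.

How it is judged (in metres and radians):
At the end, for the whole second after the job is handed in: All four parts are on the arbor's shaft, released and at rest (under 0.02 m/s), flat within 0.1 rad, centred within 6 mm, undersides within 4 mm of these heights above the worktop: blue wheel 16 mm, spacer 32 mm, red wheel 46 mm, hand nut 62 mm (horizontal distance between each of wheel_blue, spacer, wheel_red, lock_nut and arbor below 0.006 m and z of wheel_blue in the frame of arbor between 0.012 and 0.02 m and angle between each of wheel_blue, spacer, wheel_red, lock_nut's own z axis and vertical below 0.1 rad and linear speed of each of wheel_blue, spacer, wheel_red, lock_nut below 0.02 m/s and z of spacer in the frame of arbor between 0.028 and 0.036 m and z of wheel_red in the frame of arbor between 0.042 and 0.05 m and z of lock_nut in the frame of arbor between 0.058 and 0.066 m); the robot touches nothing.
It fails at once if the green wheel is shifted by more than 20 mm (distance of wheel_green from where it was at the start of the episode above 0.02 m).
It fails at once if the gold cap is shifted by more than 20 mm (distance of gold_cap from where it was at the start of the episode above 0.02 m).
It fails at once if the tally counter is shifted by more than 20 mm (distance of counter from where it was at the start of the episode above 0.02 m).
It also fails if it takes over 138 s, if anything falls off the work surface, if the arm or the gripper's body presses on something with over 40 N, if the wrist force passes 120 N, or if a joint passes its speed limit or range.

ROBOT

A 6-joint arm with a two-finger parallel gripper is mounted at the origin on a cart in front of the work surface, level with it; the furniture and walls round the work are solid. World frame = base frame: x ahead of the robot, y to its left, z up, the work surface at z = 0. Lengths are in m, angles in degrees, forces in N, time in s.
With the tool pointing down it reaches from about 0.25 to 0.725 m from the base axis. Payload 9.7 kg.
Tool frame: the origin (TCP) lies at the very end of the fingers, on their centre line; the grasp point (between the pads) lies 19 mm behind it; z points along the fingers, y is the line along which they close (so a half turn about z gives the same grasp; the last joint's range is limited). The gripper opens to 85 mm and grips with 20 to 120 N. Pads are 22 mm wide; open, the fingers measure 114 mm over their backs; the gripper's body (76 mm by 85 mm) begins 54 mm behind the grasp point. The pads swing forward as they close: fully open they stand 13 mm farther back than shut.
Start: joints at [65.489, 4.979, 10.078, 95.1, 0, 90], TCP at [0.228, 0.5, 0.231] pointing down, gripper open.
Joint ranges: [-179.16, 179.16], [-48.56, 103.87], [-65.8, 70.77], [-126.05, 130.52], [-82.76, 87.17], [-180, 180]. Speed limits (degrees/s): [127.2, 127.2, 147.25, 180, 180, 180].

INTERFACE

Orientations are given as [roll, pitch, yaw] about the fixed x, y, z axes, in that order (R = Rz(yaw) Ry(pitch) Rx(roll)).
In Python, from workcell import bot gives the robot as it stands.
- The arm moves only by the tool step_arm, never from a script. Its argument "targets" is a list of rows, each a list of 3 entries, a list of its own where there are three numbers: the opening, from 0 (shut) to 1 (fully open), then the shift along the world's x, y, z in mm, then the turn, a rotation vector about the world's x, y, z in rad. In form: [[grip, [tx, ty, tz], [wx, wy, wz]], ...]. A call has 1 to 8 rows; each row is the pose to reach, as a shift and turn from the pose commanded when the call began; what a row does not reach only later rows make up. A row lasts 1/10 s, in which the tool goes at most 50 mm and 8.59 degrees, less where a joint would pass 70% of its speed; a pose out of reach is approached as far as the arm can. A call with a gripper value outside its range is refused whole. The fingers move at their own pace and stop on an object; "force" is the grip in N (left out, the last holds). Time passes only in rows, so rows that repeat a pose let the fingers close. It gives the time, the measured TCP pose, the force, the opening and the grip force at its end, in the units of the state.
- bot.get_obs(): the state, without advancing time (a new reading comes with each control period).
- bot.camera(name): name is "scene" or "side" or "wrist"; returns (picture, depth): 400x640x3 uint8, red, green, blue; 400x640 float32, m along the optical axis (not along the pixel's ray), 0 where there is no reading.
- bot.camera_params(name): a dict with "K" (3x3 intrinsics, pixels), "R" (3x3) and "t" (3): a world point X has camera coordinates R X + t. Camera axes: x right, y down, z forward; pixel columns grow to the right and rows downward; lengths in m; the calibration is good to about 2 mm. A picture is of the moment at which its call begins: read the wrist's pose just before it. camera_params takes no time and is no camera call; for the wrist camera it gives the pose at the moment of the call.
- bot.job_done(): hands the job in; it is judged then, once.
The state is a dict: "time": time; "q": joint angles; "qd": joint speeds; "joint_efforts": joint torques, N m; "ee_pos": TCP position; "tcp_rot": TCP orientation; "wrist_force": force on the tool from outside, world axes, zero at the start; "torque": the same for the moment, N m; "opening": finger opening in m; "grasp_force": force on a finger pad.
Only numpy, scipy, OpenCV 4.12 (cv2) and the standard library are available. Lean on these libraries where they do the work, as an engineer would, in place of code of your own. Each camera call takes 0.05 s, during which the arm holds its last target. There are 200 camera calls.

## Working session

There is one attempt and no reset: what is moved stays moved. The work goes in short steps, Python scripts to look and compute and a tool call to move; the robot and the scene stay as the last step left them, time stands still between calls to the robot, and variables do not carry over. Pictures are saved under pics/ and viewed, at most 14 in all, crops included, and the job is handed in when it is done.

Besides the shell and the picture viewer there is one more tool, called as name(argument=value, ...) on one line, values as JSON. step_arm: Moves the arm, as the interface text tells. Its arguments: {"type":"object","properties":{"targets":{"type":"array","items":{"type":"array"}},"force":{"type":"number"}},"required":["targets"]}

```bash
ls; mkdir -p pics; python3 - <<'E'
from workcell import bot
import cv2,numpy as np
o=bot.get_obs();print({k:np.round(v,3).tolist() for k,v in o.items()})
for n in("scene","side"):
    p,d=bot.camera(n);cv2.imwrite(f"pics/{n}0.png",p[:,:,::-1]);np.savez(f"{n}0.npz",p=p,d=d)
    c=bot.camera_params(n);print(n,np.round(c["K"],1).tolist(),np.round(c["R"],4).tolist(),np.round(c["t"],4).tolist())
E
```

```text
pics
{'time': 0.0, 'q': [65.489, 5.012, 10.034, 95.098, -0.001, 89.999], 'qd': [0.024, -0.065, 0.111, 0.056, 0.08, 0.028], 'joint_efforts': [0.003, -52.039, 46.48, 0.016, 0.0, -0.0], 'ee_pos': [0.228, 0.5, 0.231], 'tcp_rot': [-179.924, 0.001, 155.49], 'wrist_force': [0.303, 0.028, 0.856], 'torque': [-0.002, -0.02, -0.01], 'grasp_force': 0.0, 'opening': 0.086}
scene [[450.8, 0.0, 329.4], [0.0, 450.8, 203.8], [0.0, 0.0, 1.0]] [[0.8941, -0.4475, -0.0191], [-0.3442, -0.6592, -0.6685], [0.2866, 0.6043, -0.7435]] [-0.4859, 0.202, 1.0589]
side [[447.6, 0.0, 319.5], [0.0, 447.6, 203.7], [0.0, 0.0, 1.0]] [[0.9897, -0.1432, 0.0087], [-0.0553, -0.4366, -0.898], [0.1324, 0.8882, -0.44]] [-0.538, 0.0482, 1.2383]
```

View pics/scene0.png

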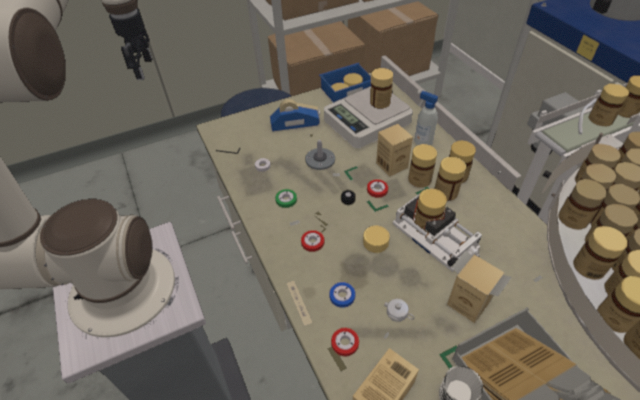

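View pics/side0.png

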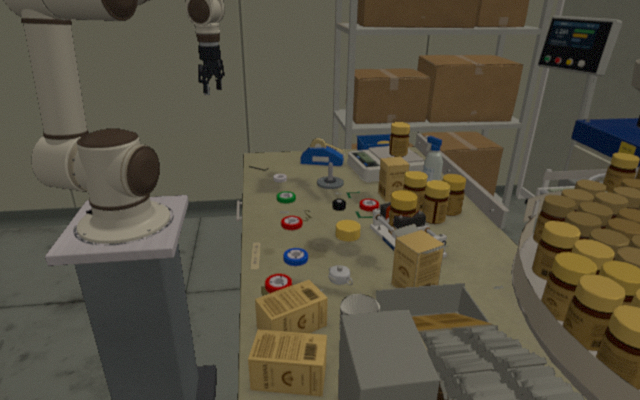

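The scene view shows three red wheels at (313,240), (377,187) and (345,341), with a blue wheel at (342,294) and a green wheel at (286,198). The black nut is at (348,197), the gold cap at (376,238) and the arbor at (320,157). Two things are still ambiguous: a pale ring at (262,164) and a silver round thing at (398,309). One is likely the spacer and the other the counter. The side view shows the same objects.

```bash
cat >h.py <<'E'
import numpy as np,cv2
def ray(c,u,v):
    K,R,t=[np.asarray(c[k],float) for k in "KRt"]
    d=R.T@np.linalg.solve(K,[u,v,1.]);return -R.T@t,d/np.linalg.norm(d)
def plane(c,u,v,z):
    o,d=ray(c,u,v);return o+d*(z-o[2])/d[2]
def tri(a,b):  # two (o,d) rays -> midpoint, gap
    (o,d),(p,e)=a,b;s=np.linalg.lstsq(np.c_[d,-e],p-o,rcond=None)[0]
    x,y=o+s[0]*d,p+s[1]*e;return (x+y)/2,np.linalg.norm(x-y)
def depthpt(c,D,u,v):
    K,R,t=[np.asarray(c[k],float) for k in "KRt"]
    w=D[int(v)-1:int(v)+2,int(u)-1:int(u)+2];z=np.median(w[w>0])
    return R.T@(z*np.linalg.solve(K,[u,v,1.])-t)
E
python3 - <<'E'
from h import *;from workcell import bot
C={n:bot.camera_params(n) for n in("scene","side")}
I={n:np.load(n+"0.npz") for n in C}
def blobs(p,what):
    h=cv2.cvtColor(p,cv2.COLOR_RGB2HSV);H,S,V=cv2.split(h)
    m={"red":((H<8)|(H>172))&(S>140)&(V>60),"blue":(H>105)&(H<125)&(S>130)&(V>60),"green":(H>60)&(H<95)&(S>90),
     "black":(V<45),"gold":(H>15)&(H<28)&(S>130)&(V>120)}[what].astype(np.uint8)
    out=[]
    for c in cv2.findContours(m,cv2.RETR_EXTERNAL,cv2.CHAIN_APPROX_NONE)[0]:
        a=cv2.contourArea(c)
        if a>60 and a<1200:
            (x,y),(w,hh),_=cv2.minAreaRect(c);x0,y0,w,hh=cv2.boundingRect(c);out.append((x0+w/2-.5,y0+hh/2-.5,w,hh))
    return out
for w,z in(("red",.008),("blue",.008),("green",.008),("black",.012),("gold",.015)):
    for n in C:
        for b in blobs(I[n]["p"],w):
            q=plane(C[n],b[0],b[1],z)
            if .1<q[0]<.8 and abs(q[1])<.6: print(w,n,b,q.round(3)[:2],"r",np.hypot(*q[:2]).round(3))
for uv in((262,164),(398,309),(320,162),(348,194),(321,144)):print(uv,depthpt(C["scene"],I["scene"]["d"],*uv).round(3))
for i,(u,v) in enumerate(((262,164),(398,309),(320,158),(335,215))):pass
p=I["scene"]["p"];cr=[cv2.resize(p[v-32:v+32,u-40:u+40],(400,300),interpolation=cv2.INTER_CUBIC) for u,v in((262,164),(398,309),(320,158),(313,240))]
cv2.imwrite("pics/crop1.png",np.vstack([np.hstack(cr[:2]),np.hstack(cr[2:])])[:,:,::-1])
E
```

```text
red scene (344.5, 341.5, 28, 28) [ 0.402 -0.354] r 0.536
red scene (312.0, 240.5, 23, 20) [ 0.455 -0.079] r 0.462
red scene (377.0, 188.0, 21, 17) [0.693 0.003] r 0.693
red side (278.0, 282.5, 27, 20) [ 0.401 -0.35 ] r 0.533
red side (291.5, 222.5, 22, 14) [ 0.454 -0.081] r 0.462
red side (368.5, 204.5, 20, 14) [0.69  0.001] r 0.69
blue scene (342.0, 294.5, 25, 24) [ 0.45  -0.251] r 0.516
blue scene (294.5, 118.5, 48, 22) [0.616 0.399] r 0.734
blue side (295.5, 256.5, 24, 18) [ 0.449 -0.252] r 0.515
blue side (321.5, 156.0, 42, 19) [0.613 0.431] r 0.75
green scene (285.5, 198.0, 20, 17) [0.452 0.086] r 0.46
green side (285.5, 197.5, 18, 10) [0.45  0.081] r 0.457
black scene (439.5, 225.0, 28, 19) [ 0.765 -0.188] r 0.788
black scene (348.0, 197.0, 13, 13) [0.604 0.007] r 0.604
black side (409.0, 220.0, 33, 15) [ 0.776 -0.115] r 0.784
black side (339.0, 204.5, 13, 10) [0.602 0.004] r 0.602
gold side (425.0, 241.0, 33, 19) [ 0.778 -0.234] r 0.812
gold side (347.5, 228.0, 24, 17) [ 0.598 -0.143] r 0.614
(262, 164) [0.446 0.252 0.001]
(398, 309) [ 0.537 -0.348  0.026]
(320, 162) [0.597 0.169 0.012]
(348, 194) [0.604 0.007 0.024]
(321, 144) [0.61  0.184 0.064]
```

View pics/crop1.png

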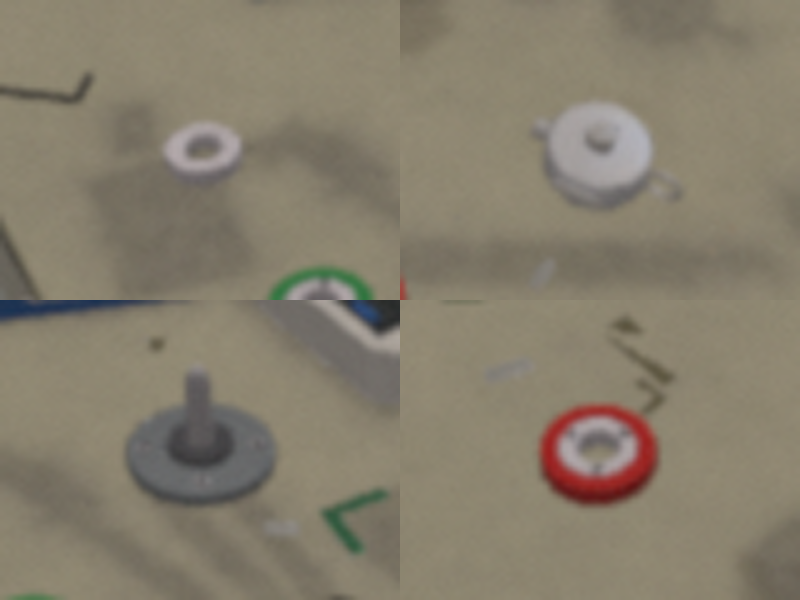

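Candidates for wheel_red are (313,240) at r=0.462 m, (345,341) at r=0.536 and (377,187) at r=0.693. I'm choosing (313,240), the nearest, and its close crop (bottom right) confirms a red wheel. The spacer is the pale ring at (262,164), the tally counter is the silver disc with a knob at (398,309), and the arbor is at (320,158).

Next I'll check how the wrist camera is mounted.

```bash
python3 - <<'E'
from h import *;from workcell import bot
from scipy.spatial.transform import Rotation as Ro
o=bot.get_obs();c=bot.camera_params("wrist");R,t=np.array(c["R"]),np.array(c["t"])
T=Ro.from_euler("xyz",o["tcp_rot"],degrees=True).as_matrix()
print(np.round(c["K"],1).tolist());print("cam pos in tool",(T.T@(-R.T@t-o["ee_pos"])).round(4),"cam axes in tool\n",(T.T@R.T).round(3))
E
```

```text
[[347.5, 0.0, 314.5], [0.0, 347.5, 198.1], [0.0, 0.0, 1.0]]
cam pos in tool [ 0.0732  0.0005 -0.1433] cam axes in tool
 [[ 0.    -0.958 -0.285]
 [ 1.     0.     0.   ]
 [ 0.    -0.285  0.958]]
```

step_arm(targets=[[1,[30,-40,0],[0,0,-0.149]],[1,[60,-80,0],[0,0,-0.298]],[1,[90,-120,0],[0,0,-0.447]],[1,[110,-160,0],[0,0,-0.596]],[1,[140,-200,0],[0,0,-0.745]],[1,[170,-240,0],[0,0,-0.894]],[1,[200,-280,0],[0,0,-1.043]],[1,[220,-320,0],[0,0,-1.192]]])

```text
time: 0.9
ee_pos: [0.4493, 0.1785, 0.2308]
tcp_rot: [-180.0, 0.0, 86.8]
wrist_force: [0.1, 1.3, -0.7]
opening: 0.0857
grasp_force: 0.0
```

The wrist camera sits 73 mm to tool +x and looks at the TCP area. I'll turn to yaw 0 and look at the arbor first.

step_arm(targets=[[1,[20,-1,-15],[0,0,-0.149]],[1,[40,-2,-30],[0,0,-0.298]],[1,[60,-3,-45],[0,0,-0.447]],[1,[80,-4,-60],[0,0,-0.596]],[1,[100,-5,-75],[0,0,-0.745]],[1,[120,-6,-90],[0,0,-0.894]],[1,[140,-6,-100],[0,0,-1.043]],[1,[148,-6,-100],[0,0,-1.192]]])

```text
time: 1.7
ee_pos: [0.5965, 0.174, 0.1284]
tcp_rot: [-180.0, 0.2, 18.5]
wrist_force: [-0.4, 0.1, 0.7]
opening: 0.0856
grasp_force: 0.0
```

step_arm(targets=[[1,[0,0,0],[0,0,-0.149]],[1,[0,0,0],[0,0,-0.298]],[1,[0,0,0],[0,0,-0.33]],[1,[0,0,0],[0,0,-0.33]],[1,[0,0,0],[0,0,-0.33]]])

```text
time: 2.2
ee_pos: [0.607, 0.0755, 0.131]
tcp_rot: [-177.4, 0.2, 5.9]
wrist_force: [0.1, 0.2, -0.5]
opening: 0.0857
grasp_force: 0.0
```

```bash
cat >look.py <<'E'
import sys;from h import *;from workcell import bot
n=sys.argv[1];o=bot.get_obs();c=bot.camera_params("wrist");p,d=bot.camera("wrist")
np.savez(n+".npz",p=p,d=d,e=o["ee_pos"],r=o["tcp_rot"],**c);cv2.imwrite(f"pics/{n}.png",p[:,:,::-1])
print(o["time"],np.round(o["ee_pos"],4),np.round(o["tcp_rot"],2))
E
python3 look.py arb1
```

```text
2.2 [0.607  0.0755 0.131 ] [-1.7741e+02  1.6000e-01  5.9400e+00]
```

View pics/arb1.png

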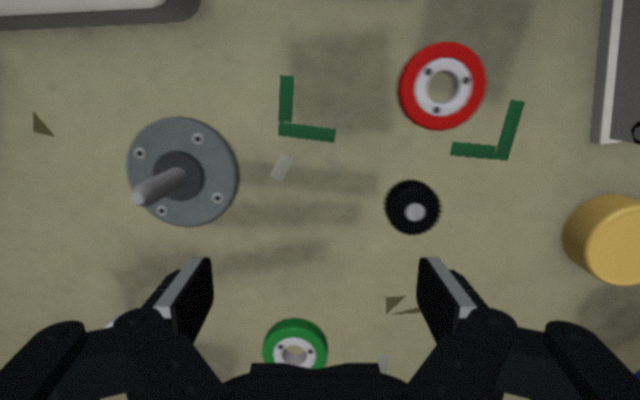

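The wrist view shows the arbor at (180,170) with its tip at (138,198), the nut at (412,208), a decoy red wheel at (443,86), the green wheel at (295,350) and the gold cap at (605,240). The pose drifted 100 mm in y, so I'll check the joints.

```bash
python3 - <<'E'
from workcell import bot
o=bot.get_obs();print(o["q"],o["qd"],o["ee_pos"],o["tcp_rot"])
E
```

```text
[  5.83458281  12.74445175   7.71147691  85.1210712    2.53950387
 179.94302352] [ 1.53867259  0.01371285  0.41005167  0.14833201  1.13865627 -0.07783491] [0.60703707 0.07472437 0.13117871] [-1.77460344e+02  1.51521438e-01  5.89150354e+00]
```

step_arm(targets=[[1,[0,0,0],[0,0,0]],[1,[0,0,0],[0,0,0]]])

```text
time: 2.45
ee_pos: [0.607, 0.0775, 0.1313]
tcp_rot: [-177.4, 0.1, 6.1]
wrist_force: [-1.0, 0.4, -0.5]
opening: 0.0854
grasp_force: 0.0
```

```bash
python3 - <<'E'
from workcell import bot
o=bot.get_obs();print(o["q"],o["qd"],o["ee_pos"],o["tcp_rot"])
E
```

```text
[  6.04696861  12.77243795   7.76052459  85.12275221   2.64465584
 179.94348174] [0.44471996 0.04153769 0.07328368 0.01654371 0.12702549 0.01817443] [0.6070477  0.07753038 0.13134782] [-1.77355213e+02  1.32057663e-01  6.10342683e+00]
```

The last joint hit its limit: q6 = j1 + 180 − yaw. So I'll use yaw 180 instead, which has the same closing line (y) with the camera on the robot side.

step_arm(targets=[[1,[0,0,0],[0,0,0.149]],[1,[0,0,0],[0,0,0.298]],[1,[0,0,0],[0,0,0.447]],[1,[0,0,0],[0,0,0.596]],[1,[0,0,0],[0,0,0.745]],[1,[0,0,0],[0,0,0.894]],[1,[0,0,0],[0,0,1.043]],[1,[0,0,0],[0,0,1.192]]])

```text
time: 3.25
ee_pos: [0.6071, 0.0779, 0.1313]
tcp_rot: [-177.4, 0.1, 74.8]
wrist_force: [-0.1, -0.7, 0.9]
opening: 0.0853
grasp_force: 0.0
```

step_arm(targets=[[1,[0,0,0],[0,0,0.149]],[1,[0,0,0],[0,0,0.298]],[1,[0,0,0],[0,0,0.447]],[1,[0,0,0],[0,0,0.596]],[1,[0,0,0],[0,0,0.745]],[1,[0,0,0],[0,0,0.894]],[1,[0,0,0],[0,0,1.043]],[1,[0,0,0],[0,0,1.192]]])

```text
time: 4.05
ee_pos: [0.6071, 0.0779, 0.1313]
tcp_rot: [-177.4, 0.1, 143.1]
wrist_force: [0.3, 0.6, -1.1]
opening: 0.0853
grasp_force: 0.0
```

```bash
cat >>h.py <<'E'
def turn(o,yaw=180):
    from scipy.spatial.transform import Rotation as Ro
    T=Ro.from_euler("xyz",o["tcp_rot"],degrees=True);return (Ro.from_euler("xyz",[180,0,yaw],degrees=True)*T.inv()).as_rotvec().round(4)
E
python3 - <<'E'
from h import *;from workcell import bot
o=bot.get_obs();print(o["ee_pos"],turn(o))
E
```

```text
[0.60705785 0.07793753 0.13127337] [ 0.0452 -0.0126  0.6442]
```

step_arm(targets=[[1,[-2,20,0],[0.01,-0.003,0.148]],[1,[-4,40,0],[0.02,-0.006,0.296]],[1,[-5,60,0],[0.03,-0.009,0.444]],[1,[-7,80,0],[0.04,-0.011,0.59]],[1,[-7,97,0],[0.0452,-0.0126,0.6442]],[1,[-7,97,0],[0.0452,-0.0126,0.6442]],[1,[-7,97,0],[0.0452,-0.0126,0.6442]]])

```text
time: 4.75
ee_pos: [0.5999, 0.1745, 0.1313]
tcp_rot: [-180.0, -0.0, 179.6]
wrist_force: [0.5, -0.3, 0.2]
opening: 0.0859
grasp_force: 0.0
```

```bash
python3 look.py arb2
```

```text
4.75 [0.5999 0.1745 0.1313] [-1.7998e+02 -2.0000e-02  1.7956e+02]
```

step_arm(targets=[[1,[0,-25,-10],[0,0,0]],[1,[0,-50,-10],[0,0,0]],[1,[0,-50,-10],[0,0,0]],[1,[0,-50,-10],[0,0,0]]])

```text
time: 5.2
ee_pos: [0.6003, 0.123, 0.1215]
tcp_rot: [180.0, -0.0, 179.4]
wrist_force: [0.2, 0.3, -0.5]
opening: 0.0852
grasp_force: 0.0
```

```bash
python3 look.py arb3; python3 - <<'E'
import cv2,numpy as np
cv2.imwrite("pics/arb23.png",np.vstack([cv2.resize(cv2.imread(f"pics/arb{i}.png")[:360],(533,300)) for i in(2,3)]))
E
```

```text
5.2 [0.6003 0.123  0.1215] [180.    -0.   179.41]
```

View pics/arb23.png

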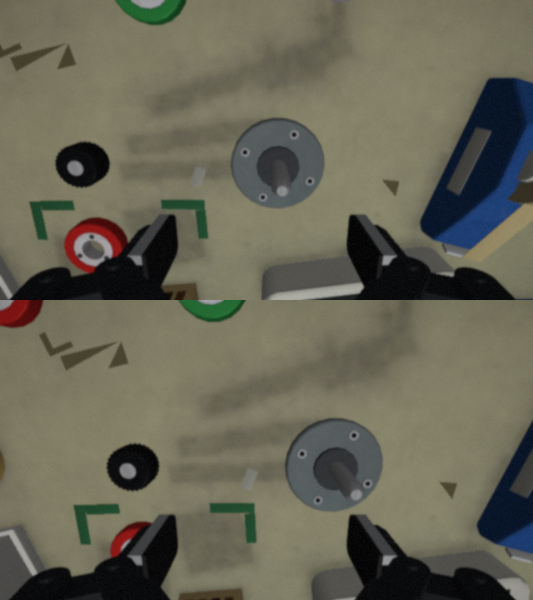

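The upper half (arb2) shows the arbor foot centred at about (333,195) full-scale, with the tip at (338,229). The lower half (arb3) has the foot at (400,197) and the tip at (427,233). I'll measure from both views.

```bash
cat > arb.py <<'E'
from h import *
import sys
def foot(p,near):
    lab=cv2.cvtColor(p,cv2.COLOR_RGB2LAB).astype(int)
    m=((lab[:,:,2]<128)&(lab[:,:,0]>40)).astype(np.uint8);m=cv2.morphologyEx(m,cv2.MORPH_CLOSE,np.ones((9,9)));m=cv2.morphologyEx(m,cv2.MORPH_OPEN,np.ones((5,5)))
    cs=[c for c in cv2.findContours(m,cv2.RETR_EXTERNAL,cv2.CHAIN_APPROX_NONE)[0] if cv2.pointPolygonTest(c,near,False)>=0]
    return cv2.fitEllipse(cv2.convexHull(cs[0])) if cs else None
def tip(p,near):
    x,y=near;g=cv2.cvtColor(p,cv2.COLOR_RGB2GRAY)[y-14:y+15,x-14:x+15];m=(g>150).astype(np.uint8)
    n,l,s,ce=cv2.connectedComponentsWithStats(m);k=1+np.argmax(s[1:,4]);return ce[k]+[x-14,y-14],s[k,4],g.max()
R=[];O=[]
for n,f,t in(("arb2",(333,195),(338,229)),("arb3",(400,197),(427,233))):
    z=np.load(n+".npz");e=foot(z["p"],f);T=tip(z["p"],t)
    print(n,"foot",np.round(e[0],1),np.round(e[1],1),"centre@10",plane(z,*e[0],.008).round(4)[:2],"tip",T[0].round(1),T[1:],"@74",plane(z,*T[0],.074).round(4)[:2])
    R.append(ray(z,*T[0]));O.append(ray(z,*e[0]))
print("tri tip",tri(*R));print("tri foot",tri(*O))
E
python3 arb.py
```

```text
Traceback (most recent call last):
  File "arb.py", line 13, in <module>
    z=np.load(n+".npz");e=foot(z["p"],f);T=tip(z["p"],t)
                                           ~~~^^^^^^^^^^
  File "arb.py", line 10, in tip
    n,l,s,ce=cv2.connectedComponentsWithStats(m);k=1+np.argmax(s[1:,4]);return ce[k]+[x-14,y-14],s[k,4],g.max()
                                                     ~~~~~~~~~^^^^^^^^^
ValueError: attempt to get argmax of an empty sequence
```

```bash
sed -i 's/m=(g>150)/m=(g>int(g.max())-22)/' arb.py; python3 arb.py
```

```text
arb2 foot [333.  195.4] [105.2 109. ] centre@10 [0.604  0.1899] tip [338.6 229.1] (np.int32(104), np.uint8(144)) @74 [0.6067 0.1901]
arb3 foot [400.4 197.3] [107.2 115.2] centre@10 [0.6037 0.19  ] tip [427.6 233.6] (np.int32(110), np.uint8(143)) @74 [0.6066 0.1905]
tri tip (array([0.60599237, 0.18998058, 0.07561237]), np.float64(7.502956631941273e-05))
tri foot (array([0.60380572, 0.18991563, 0.00824424]), np.float64(0.00028317158673930507))
```

The arbor axis is at about (0.605, 0.190). The tip triangulates to 75.6 mm, against 74 given. Next is the blue wheel, from two wrist views.

step_arm(targets=[[1,[-18,-46,10],[0,0,0.002]],[1,[-36,-92,10],[0,0,0.004]],[1,[-54,-138,10],[0,0,0.006]],[1,[-72,-184,10],[0,0,0.008]],[1,[-90,-230,10],[0,0,0.01]],[1,[-108,-276,10],[0,0,0.01]],[1,[-126,-320,10],[0,0,0.01]],[1,[-150,-345,10],[0,0,0.01]]])

```text
time: 6.05
ee_pos: [0.4498, -0.2233, 0.1314]
tcp_rot: [-180.0, 0.0, -179.9]
wrist_force: [-0.6, -0.1, 0.1]
opening: 0.0854
grasp_force: 0.0
```

step_arm(targets=[[1,[0,0,0],[0,0,0]],[1,[0,0,0],[0,0,0]],[1,[0,0,0],[0,0,0]]])

```text
time: 6.35
ee_pos: [0.4508, -0.2204, 0.1315]
tcp_rot: [-180.0, 0.0, -179.8]
wrist_force: [0.1, 0.2, 0.3]
opening: 0.0854
grasp_force: 0.0
```

```bash
python3 look.py b1
```

```text
6.35 [ 0.4508 -0.2204  0.1315] [-1.8000e+02  1.0000e-02 -1.7983e+02]
```

step_arm(targets=[[1,[0,-28,0],[0,0,0]],[1,[0,-28,0],[0,0,0]],[1,[0,-28,0],[0,0,0]],[1,[0,-28,0],[0,0,0]]])

```text
time: 6.8
ee_pos: [0.4504, -0.2482, 0.1312]
tcp_rot: [180.0, -0.0, -179.8]
wrist_force: [-0.6, 0.4, -0.7]
opening: 0.0855
grasp_force: 0.0
```

```bash
python3 look.py b2
cat >part.py <<'E'
import sys;from h import *
what,z0=sys.argv[1],float(sys.argv[2]);R=[]
for n in sys.argv[3:]:
    z=np.load(n+".npz");H,S,V=cv2.split(cv2.cvtColor(z["p"],cv2.COLOR_RGB2HSV));L=cv2.cvtColor(z["p"],cv2.COLOR_RGB2LAB).astype(int)
    m={"red":((H<8)|(H>172))&(S>120)&(V>50),"blue":(H>105)&(H<125)&(S>110)&(V>40),
       "black":(V<55),"pale":(V>115)&(L[:,:,2]<136)}[what].astype(np.uint8)
    m=cv2.morphologyEx(m,cv2.MORPH_CLOSE,np.ones((3,3)));e=z["e"];best=None
    for c in cv2.findContours(m,cv2.RETR_EXTERNAL,cv2.CHAIN_APPROX_NONE)[0]:
        if cv2.contourArea(c)<600:continue
        E=cv2.fitEllipse(cv2.convexHull(c));q=plane(z,*E[0],z0);d=np.hypot(*(q-e)[:2])
        if d<.09 and (best is None or d<best[0]):best=(d,E,q)
    d,E,q=best;R.append(ray(z,*E[0]));print(n,np.round(E[0],1),np.round(E[1],1),"xy",q.round(4)[:2],"shift mm from TCP",((q-e)*1000).round(1)[:2],"TCP",e.round(4))
if len(R)>1:print("tri",tri(*R))
E
python3 part.py blue .008 b1 b2
```

```text
6.8 [ 0.4504 -0.2482  0.1312] [ 1.7998e+02 -3.0000e-02 -1.7982e+02]
b1 [274.1 188.8] [74.4 75.9] xy [ 0.4496 -0.2517] shift mm from TCP [ -1.2 -31.3] TCP [ 0.4508 -0.2204  0.1315]
b2 [309.6 189.7] [74.9 75.3] xy [ 0.4498 -0.2513] shift mm from TCP [-0.7 -3.1] TCP [ 0.4504 -0.2482  0.1312]
tri (array([ 0.44857846, -0.25124195,  0.01214146]), np.float64(0.00010738309510292674))
```

View pics/b2.png

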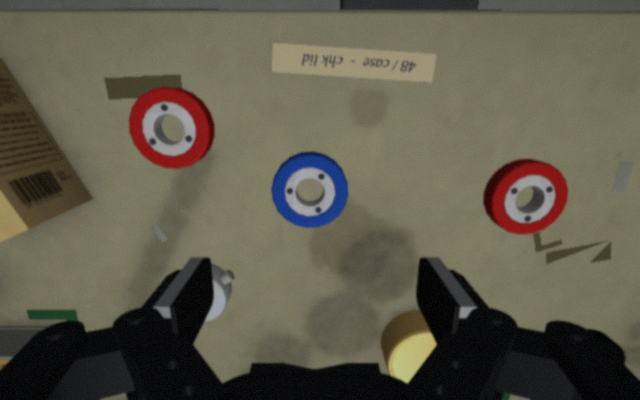

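The blue wheel is at (310,190), measured at (0.4495, −0.2513). The counter knob at (220,295) and the decoy red wheel at (172,127) are clear of the fingers. I'll descend and grip.

step_arm(targets=[[1,[-1,-3,-40],[0,0,0]],[1,[-1,-3,-80],[0,0,0]],[1,[-1,-3,-115],[0,0,0]],[1,[-1,-3,-131],[0,0,0]],[1,[-1,-3,-131],[0,0,0]],[1,[-1,-3,-131],[0,0,0]]], force=50)

```text
time: 7.45
ee_pos: [0.4494, -0.2519, 0.001]
tcp_rot: [-180.0, -0.0, -179.8]
wrist_force: [0.5, -0.8, 0.2]
opening: 0.0856
grasp_force: 0.0
```

step_arm(targets=[[0.3,[0,0,0],[0,0,0]],[0.3,[0,0,0],[0,0,0]],[0.3,[0,0,0],[0,0,0]],[0.3,[0,0,0],[0,0,0]],[0.3,[0,0,0],[0,0,0]],[0.3,[0,0,0],[0,0,0]]])

```text
time: 8.05
ee_pos: [0.4501, -0.2525, 0.0024]
tcp_rot: [-179.9, 0.1, -179.9]
wrist_force: [-2.0, 2.0, 8.1]
opening: 0.0555
grasp_force: 52.3
```

step_arm(targets=[[0.3,[0,0,20],[0,0,0]],[0.3,[0,0,50],[0,0,0]],[0.3,[0,0,90],[0,0,0]],[0.3,[0,0,130],[0,0,0]],[0.3,[0,0,130],[0,0,0]],[0.3,[0,0,130],[0,0,0]]])

```text
time: 8.65
ee_pos: [0.4497, -0.2525, 0.1314]
tcp_rot: [-179.9, 0.1, -179.9]
wrist_force: [0.8, -0.1, -2.9]
opening: 0.0554
grasp_force: 54.1
```

```bash
python3 look.py b3;python3 - <<'E'
from h import *;from workcell import bot
p,d=bot.camera("scene");c=bot.camera_params("scene");u,v=(np.array(c["K"])@(np.array(c["R"])@[.45,-.25,.12]+c["t"]))[:2]/(np.array(c["R"])@[.45,-.25,.12]+c["t"])[2]
u,v=int(u),int(v);a=cv2.resize(p[v-50:v+50,u-67:u+67],(536,400))
cv2.imwrite("pics/b3c.png",cv2.resize(np.vstack([cv2.resize(cv2.imread("pics/b3.png"),(536,335))[:,:,::-1],a]),None,fx=.8,fy=.8)[:,:,::-1])
E
```

```text
8.65 [ 0.4497 -0.2525  0.1314] [-1.7993e+02  1.0000e-01 -1.7988e+02]
```

View pics/b3c.png

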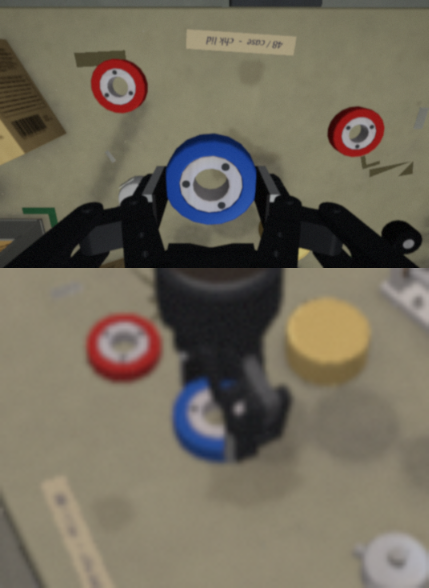

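The wheel is lifted, at wrist pixel ~(315,266) full-scale, and it seems to sit off the pads' centre. I'll measure its offset in the grip.

```bash
python3 part.py blue .137 b3; python3 part.py blue .147 b3;python3 - <<'E'
from h import *
z=np.load("b3.npz");p,d=z["p"],z["d"]
H,S,V=cv2.split(cv2.cvtColor(p,cv2.COLOR_RGB2HSV));m=(H>105)&(H<125)&(S>110)&(V>40)&(d>.05)&(d<.25)
v,u=np.nonzero(m);P=np.c_[u,v,np.ones(len(u))]@np.linalg.inv(z["K"]).T*d[m][:,None];X=(P-z["t"])@z["R"]
print(np.percentile(X,[2,50,98],axis=0).round(4))
t=X[X[:,2]>np.percentile(X[:,2],40)];A=np.c_[t[:,:2],np.ones(len(t))];print("plane",np.linalg.lstsq(A,t[:,2],rcond=None)[0])
E
```

```text
b3 [314.7 267.8] [135.1 139.4] xy [ 0.4496 -0.2517] shift mm from TCP [-0.   0.8] TCP [ 0.4497 -0.2525  0.1314]
b3 [314.7 267.8] [135.1 139.4] xy [ 0.4443 -0.2517] shift mm from TCP [-5.4  0.8] TCP [ 0.4497 -0.2525  0.1314]
[[ 0.42   -0.2783  0.1358]
 [ 0.4394 -0.2516  0.1454]
 [ 0.4752 -0.2253  0.1467]]
plane [-0.00105416  0.000393    0.14642153]
```

The wheel is flat in the grip, its underside about 1–2 mm below the TCP and its centre at the TCP within 1 mm. I'll carry it to the arbor.

step_arm(targets=[[0.3,[15,42,0],[0,0,0]],[0.3,[31,88,0],[0,0,0]],[0.3,[47,134,0],[0,0,0]],[0.3,[63,180,0],[0,0,0]],[0.3,[79,226,0],[0,0,0]],[0.3,[95,272,0],[0,0,0]],[0.3,[111,318,0],[0,0,0]],[0.3,[127,364,0],[0,0,0]]])

```text
time: 9.55
ee_pos: [0.5757, 0.1138, 0.1286]
tcp_rot: [-180.0, -0.2, -179.9]
wrist_force: [1.5, -0.4, -2.2]
opening: 0.0548
grasp_force: 54.1
```

step_arm(targets=[[0.3,[14,40,0],[0,0,0]],[0.3,[24,65,0],[0,0,0]],[0.3,[28,78,0],[0,0,0]],[0.3,[28,78,0],[0,0,0]],[0.3,[28,78,0],[0,0,0]],[0.3,[28,78,0],[0,0,0]]])

```text
time: 10.15
ee_pos: [0.6038, 0.1885, 0.1302]
tcp_rot: [-180.0, -0.0, -180.0]
wrist_force: [-0.3, 0.1, -1.7]
opening: 0.0551
grasp_force: 54.1
```

```bash
python3 look.py p1; python3 part.py blue .137 p1; python3 -c "
from h import *;from workcell import bot
o=bot.get_obs();print(o['ee_pos'],turn(o))"
```

```text
10.15 [0.6038 0.1885 0.1302] [-1.7997e+02 -5.0000e-02 -1.7995e+02]
p1 [314.7 267.4] [136.  139.2] xy [0.603  0.1892] shift mm from TCP [-0.8  0.8] TCP [0.6038 0.1885 0.1302]
[0.60393453 0.18847938 0.13043071] [ 0.0002 -0.0004 -0.0006]
```

step_arm(targets=[[0.3,[1.5,1,-20],[0,0,0]],[0.3,[1.5,1,-40],[0,0,0]],[0.3,[1.5,1,-50],[0,0,0]],[0.3,[1.5,1,-60],[0,0,0]],[0.3,[1.5,1,-68],[0,0,0]],[0.3,[1.5,1,-68],[0,0,0]]])

```text
time: 10.8
ee_pos: [0.6052, 0.1905, 0.0615]
tcp_rot: [-180.0, -0.1, -179.9]
wrist_force: [0.6, -0.5, -1.0]
opening: 0.0551
grasp_force: 54.1
```

```bash
python3 look.py p2
```

```text
10.8 [0.6052 0.1905 0.0615] [-1.7998e+02 -8.0000e-02 -1.7989e+02]
```

View pics/p2.png

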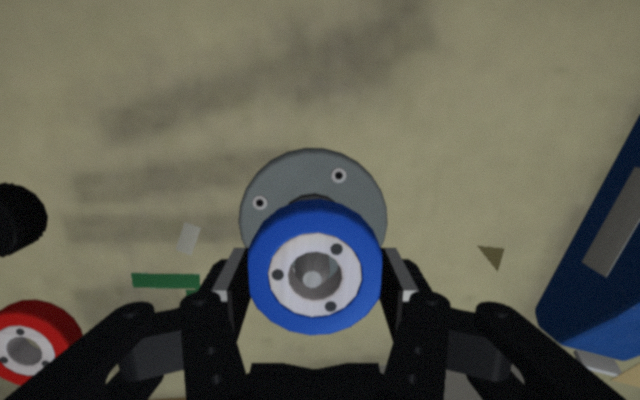

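The tip shows at (313,279) inside the bore, whose centre is at about (315,275). The wheel is threaded, with the tip about 1 mm to +x and −y. I'll lower with a small correction.

step_arm(targets=[[0.3,[1.2,-0.6,-12],[0,0,0]],[0.3,[1.2,-0.6,-24],[0,0,0]],[0.3,[1.2,-0.6,-34],[0,0,0]],[0.3,[1.2,-0.6,-39],[0,0,0]],[0.3,[1.2,-0.6,-42],[0,0,0]],[0.3,[1.2,-0.6,-43],[0,0,0]],[0.3,[1.2,-0.6,-43],[0,0,0]]])

```text
time: 11.55
ee_pos: [0.607, 0.1903, 0.0195]
tcp_rot: [180.0, 0.0, -179.9]
wrist_force: [0.3, 0.1, -1.5]
opening: 0.0553
grasp_force: 54.1
```

step_arm(targets=[[0.3,[0,0,-1],[0,0,0]],[0.3,[0,0,-2],[0,0,0]],[0.3,[0,0,-2],[0,0,0]]])

```text
time: 11.85
ee_pos: [0.6072, 0.1904, 0.0184]
tcp_rot: [180.0, 0.1, -179.9]
wrist_force: [-1.8, -1.3, 4.4]
opening: 0.0551
grasp_force: 54.7
```

step_arm(targets=[[1,[0,0,0],[0,0,0]],[1,[0,0,0],[0,0,0]],[1,[0,0,0],[0,0,0]],[1,[0,0,0],[0,0,0]],[1,[0,0,0],[0,0,0]],[1,[0,0,40],[0,0,0]],[1,[0,0,85],[0,0,0]],[1,[0,0,110],[0,0,0]]])

```text
time: 12.65
ee_pos: [0.6076, 0.1905, 0.1311]
tcp_rot: [179.9, 0.2, -179.9]
wrist_force: [0.7, 0.4, 0.7]
opening: 0.0856
grasp_force: 0.0
```

step_arm(targets=[[1,[0,0,4],[0,0,0]],[1,[0,0,4],[0,0,0]]])

```text
time: 12.85
ee_pos: [0.6072, 0.1904, 0.1319]
tcp_rot: [180.0, 0.1, -179.9]
wrist_force: [-1.2, -0.5, -0.2]
opening: 0.0853
grasp_force: 0.0
```

```bash
python3 look.py p3; python3 part.py blue .024 p3; python3 - <<'E'
from h import *
z=np.load("p3.npz");p,d=z["p"],z["d"]
H,S,V=cv2.split(cv2.cvtColor(p,cv2.COLOR_RGB2HSV));m=(H>105)&(H<125)&(S>110)&(V>40)&(d>.05)&(d<.25)
m[:, 480:]=0
v,u=np.nonzero(m);P=np.c_[u,v,np.ones(len(u))]@np.linalg.inv(z["K"]).T*d[m][:,None];X=(P-z["t"])@z["R"]
print(np.percentile(X,[2,50,98],axis=0).round(4))
x,y=315,232
import subprocess
g=cv2.cvtColor(p,cv2.COLOR_RGB2GRAY);cv2.imwrite("pics/p3c.png",cv2.resize(p[100:300,160:480],(640,400))[:,:,::-1])
E
```

```text
12.85 [0.6072 0.1904 0.1319] [ 1.7998e+02  6.0000e-02 -1.7988e+02]
p3 [314.4 194.9] [80.  80.4] xy [0.6066 0.1911] shift mm from TCP [-0.6  0.8] TCP [0.6072 0.1904 0.1319]
[[0.5776 0.1674 0.0296]
 [0.5858 0.1915 0.0326]
 [0.5976 0.2159 0.2055]]
```

View pics/p3c.png

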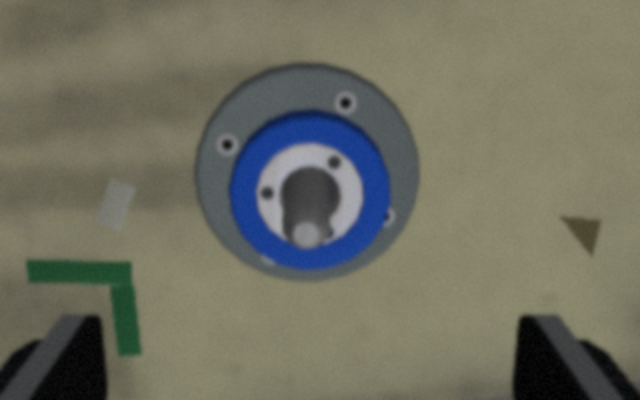

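The blue wheel is seated flat around the shaft, top at 32.6 mm. Its centre in the crop is (310,190) and the tip is at (306,234). Next is the spacer.

step_arm(targets=[[1,[-40,8,0],[0,0,0]],[1,[-80,16,0],[0,0,0]],[1,[-120,24,0],[0,0,0]],[1,[-150,30,0],[0,0,0]],[1,[-159,32,0],[0,0,0]],[1,[-159,32,0],[0,0,0]],[1,[-159,32,0],[0,0,0]]])

```text
time: 13.6
ee_pos: [0.4484, 0.2221, 0.1307]
tcp_rot: [-180.0, -0.0, -179.9]
wrist_force: [0.8, -0.3, 0.7]
opening: 0.0855
grasp_force: 0.0
```

```bash
python3 look.py s1
```

```text
13.6 [0.4484 0.2221 0.1307] [-1.7998e+02 -3.0000e-02 -1.7988e+02]
```

step_arm(targets=[[1,[0,30,0],[0,0,0]],[1,[0,30,0],[0,0,0]],[1,[0,30,0],[0,0,0]],[1,[0,30,0],[0,0,0]]])

```text
time: 14.05
ee_pos: [0.4482, 0.2516, 0.1309]
tcp_rot: [-180.0, -0.1, -179.9]
wrist_force: [0.5, 0.5, -0.2]
opening: 0.0856
grasp_force: 0.0
```

```bash
python3 look.py s2; python3 part.py pale .007 s1 s2
```

```text
14.05 [0.4482 0.2516 0.1309] [-1.7996e+02 -5.0000e-02 -1.7991e+02]
s1 [339.7 186.5] [55.1 58. ] xy [0.4451 0.2428] shift mm from TCP [-3.3 20.7] TCP [0.4484 0.2221 0.1307]
s2 [301.4 186.6] [55.6 57.4] xy [0.4451 0.2419] shift mm from TCP [-3.1 -9.7] TCP [0.4482 0.2516 0.1309]
tri (array([0.44305943, 0.24223232, 0.01472984]), np.float64(1.2270486095517245e-05))
```

View pics/s2.png

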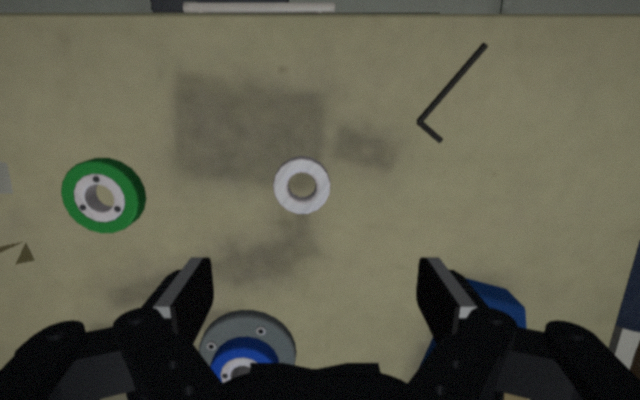

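The spacer is at (301,187), measured at (0.4447, 0.2422). The green wheel at (103,195) is well clear. I'll grip it.

step_arm(targets=[[1,[-3.5,-9.5,-40],[0,0,0]],[1,[-3.5,-9.5,-80],[0,0,0]],[1,[-3.5,-9.5,-115],[0,0,0]],[1,[-3.5,-9.5,-129],[0,0,0]],[1,[-3.5,-9.5,-129],[0,0,0]],[1,[-3.5,-9.5,-129],[0,0,0]]], force=40)

```text
time: 14.7
ee_pos: [0.4451, 0.243, 0.0038]
tcp_rot: [180.0, 0.1, -179.9]
wrist_force: [0.2, 0.3, 0.1]
opening: 0.0853
grasp_force: 0.0
```

step_arm(targets=[[0.1,[0,0,0],[0,0,0]],[0.1,[0,0,0],[0,0,0]],[0.1,[0,0,0],[0,0,0]],[0.1,[0,0,0],[0,0,0]],[0.1,[0,0,0],[0,0,0]],[0.1,[0,0,0],[0,0,0]],[0.1,[0,0,0],[0,0,0]]])

```text
time: 15.4
ee_pos: [0.4449, 0.2431, 0.0036]
tcp_rot: [180.0, 0.1, -179.9]
wrist_force: [-1.1, 0.3, 6.2]
opening: 0.0405
grasp_force: 40.4
```

step_arm(targets=[[0.1,[0,0,20],[0,0,0]],[0.1,[0,0,50],[0,0,0]],[0.1,[0,0,90],[0,0,0]],[0.1,[0,0,129],[0,0,0]],[0.1,[0,0,129],[0,0,0]],[0.1,[0,0,129],[0,0,0]]])

```text
time: 16.0
ee_pos: [0.4448, 0.2431, 0.1323]
tcp_rot: [179.9, 0.1, -179.9]
wrist_force: [-0.2, 0.1, -0.5]
opening: 0.0409
grasp_force: 40.9
```

```bash
python3 look.py s3; cat > held.py <<'E'
import sys;from h import *
# centre (ellipse of top face) and height of the part held between the fingers
z=np.load(sys.argv[1]+".npz");p,d=z["p"],z["d"];e=z["e"]
K=np.array(z["K"]);v,u=np.indices(d.shape);P=np.stack([u,v,np.ones_like(u)],-1)@np.linalg.inv(K).T*d[...,None];X=(P-z["t"])@z["R"]
m=(d>.04)&(X[...,2]>e[2]-.004)&(np.hypot(X[...,0]-e[0],X[...,1]-e[1])<.034)
b=X[m];print("z pct over TCP mm",((np.percentile(b[:,2],[5,50,80,95])-e[2])*1000).round(1))
L=cv2.cvtColor(p,cv2.COLOR_RGB2LAB).astype(int);g=L[...,0]
t=m&(g>float(sys.argv[2]));t=t.astype(np.uint8);n,l,s,ce=cv2.connectedComponentsWithStats(t);k=1+np.argmax(s[1:,4])
c=max(cv2.findContours((l==k).astype(np.uint8),cv2.RETR_EXTERNAL,cv2.CHAIN_APPROX_NONE)[0],key=cv2.contourArea);E=cv2.fitEllipse(cv2.convexHull(c))
zt=np.percentile(X[l==k][:,2],60);q=X[l==k];ok=abs(q[:,2]-zt)<.004;q=q[ok];A=np.c_[q[:,:2]-q[:,:2].mean(0),np.ones(len(q))]
print("ellipse",np.round(E[0],1),np.round(E[1],1),"top z-TCP",round((zt-e[2])*1e3,1),"centre-TCP mm",((plane(z,*E[0],zt-.003)-e)*1e3).round(1)[:2],"slope",np.linalg.lstsq(A,q[:,2],rcond=None)[0][:2].round(3))
E
python3 held.py s3 110
```

```text
16.0 [0.4448 0.2431 0.1323] [ 1.7994e+02  9.0000e-02 -1.7987e+02]
z pct over TCP mm [ 8.5 57.1 82.  88.1]
ellipse [314.9 268.1] [ 94.5 102. ] top z-TCP 11.1 centre-TCP mm [-1.2  0.9] slope [-0.001  0.002]
```

The spacer is held flat, centre at TCP + (−1.2, +0.9) mm, underside 3.5 mm below the TCP. I'll carry it to the arbor and lower it to the tip.

step_arm(targets=[[0.1,[40,-14,0],[0,0,0]],[0.1,[80,-28,0],[0,0,0]],[0.1,[120,-41,0],[0,0,0]],[0.1,[150,-50,0],[0,0,0]],[0.1,[162,-54,0],[0,0,0]],[0.1,[162,-54,0],[0,0,0]],[0.1,[162,-54,0],[0,0,0]],[0.1,[162,-54,-20],[0,0,0]]])

```text
time: 16.85
ee_pos: [0.6065, 0.1895, 0.1132]
tcp_rot: [179.9, 0.2, -179.8]
wrist_force: [-0.0, 0.0, -0.6]
opening: 0.0409
grasp_force: 40.9
```

step_arm(targets=[[0.1,[0,0,-20],[0,0,0]],[0.1,[0,0,-35],[0,0,0]],[0.1,[0,0,-45],[0,0,0]],[0.1,[0,0,-45],[0,0,0]],[0.1,[0,0,-45],[0,0,0]]])

```text
time: 17.35
ee_pos: [0.6062, 0.1889, 0.0668]
tcp_rot: [-180.0, -0.0, -179.9]
wrist_force: [-0.1, -1.0, -0.2]
opening: 0.0411
grasp_force: 41.0
```

```bash
python3 look.py s4; python3 - <<'E'
import cv2;p=cv2.imread("pics/s4.png");cv2.imwrite("pics/s4c.png",cv2.resize(p[200:330,235:395],(800,600)[:1]+(650,))[:600])
E
```

```text
17.35 [0.6062 0.1889 0.0668] [-1.8000e+02 -1.0000e-02 -1.7986e+02]
```

View pics/s4c.png

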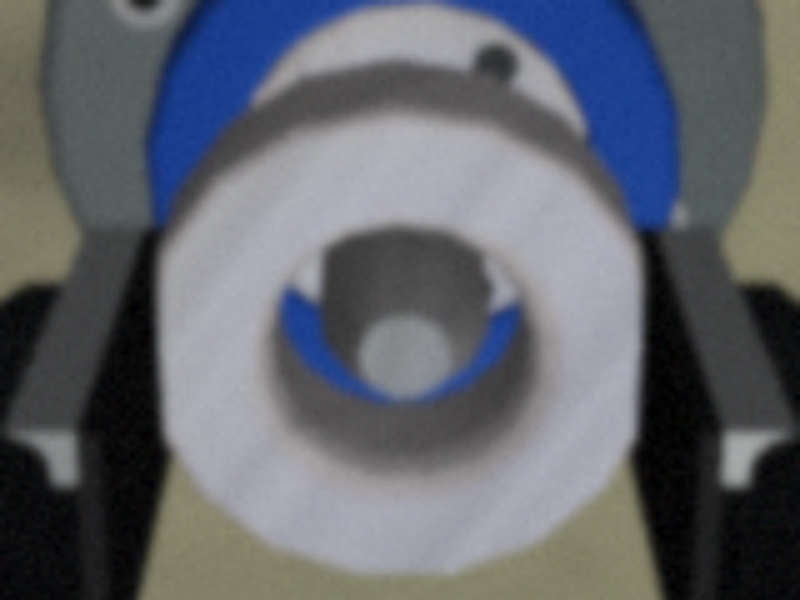

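The tip at (405,357) is centred in y against the bore at (405,352). Allowing for the tip being 3.5 mm lower than the bore rim, the axis is about 2 mm further in +x. I'll correct and lower.

step_arm(targets=[[0.1,[1.8,0,0],[0,0,0]],[0.1,[1.8,0,-10],[0,0,0]],[0.1,[1.8,0,-20],[0,0,0]],[0.1,[1.8,0,-27],[0,0,0]],[0.1,[1.8,0,-30],[0,0,0]],[0.1,[1.8,0,-31],[0,0,0]],[0.1,[1.8,0,-31],[0,0,0]]])

```text
time: 18.1
ee_pos: [0.6078, 0.1886, 0.0356]
tcp_rot: [-180.0, -0.0, -179.9]
wrist_force: [-2.6, -0.6, 4.8]
opening: 0.0405
grasp_force: 41.5
```

Contact was felt at the expected height. I'll release, retreat and look.

step_arm(targets=[[1,[0,0,0],[0,0,0]],[1,[0,0,0],[0,0,0]],[1,[0,0,0],[0,0,0]],[1,[0,0,0],[0,0,0]],[1,[0,0,0],[0,0,0]],[1,[0,0,40],[0,0,0]],[1,[0,0,80],[0,0,0]],[1,[0,0,96],[0,0,0]]])

```text
time: 18.9
ee_pos: [0.6093, 0.1891, 0.1357]
tcp_rot: [179.9, 0.3, -179.9]
wrist_force: [0.9, 0.0, 0.8]
opening: 0.0854
grasp_force: 0.0
```

step_arm(targets=[[1,[0,0,0],[0,0,0]],[1,[0,0,0],[0,0,0]]])

```text
time: 19.1
ee_pos: [0.6081, 0.1887, 0.1308]
tcp_rot: [-180.0, -0.0, -179.9]
wrist_force: [-1.1, 0.1, -0.6]
opening: 0.0856
grasp_force: 0.0
```

```bash
python3 look.py s5; cat > seated.py <<'E'
import sys;from h import *
z=np.load(sys.argv[1]+".npz");d=z["d"];e=z["e"];h=float(sys.argv[2]);ro=float(sys.argv[3])
v,u=np.indices(d.shape);P=np.stack([u,v,np.ones_like(u)],-1)@np.linalg.inv(z["K"]).T*d[...,None];X=(P-z["t"])@z["R"]
m=(abs(X[...,2]-h)<.005)&(np.hypot(X[...,0]-e[0],X[...,1]-e[1])<ro+.012)&(d>0)
q=X[m];c,r=cv2.minEnclosingCircle(np.float32(q[:,:2]*1000));A=np.c_[q[:,:2]-q[:,:2].mean(0),np.ones(len(q))]
print("top z med",np.median(q[:,2]).round(4),"circle mm",np.round(c,1),round(r,1),"slope",np.linalg.lstsq(A,q[:,2],rcond=None)[0].round(3))
E
python3 seated.py s5 .046 .0225; python3 part.py pale .039 s5
```

```text
19.1 [0.6081 0.1887 0.1308] [-1.8000e+02 -2.0000e-02 -1.7988e+02]
top z med 0.0465 circle mm [606.5 189.6] 22.5 slope [0.009 0.    0.046]
s5 [317.7 196.8] [76.1 82. ] xy [0.6041 0.1917] shift mm from TCP [-4.1  3. ] TCP [0.6081 0.1887 0.1308]
```

The spacer is seated: top at 46.5 mm, centre (606.5, 189.6), flat. Next is the chosen red wheel at (0.455, −0.080).

step_arm(targets=[[1,[-25,-40,0],[0,0,0]],[1,[-50,-80,0],[0,0,0]],[1,[-75,-120,0],[0,0,0]],[1,[-100,-160,0],[0,0,0]],[1,[-125,-200,0],[0,0,0]],[1,[-145,-230,0],[0,0,0]],[1,[-153,-240,0],[0,0,0]],[1,[-153,-240,0],[0,0,0]]])

```text
time: 19.95
ee_pos: [0.454, -0.0522, 0.1304]
tcp_rot: [180.0, -0.1, 180.0]
wrist_force: [-1.0, -0.5, -0.8]
opening: 0.0856
grasp_force: 0.0
```

step_arm(targets=[[1,[0,0,0],[0,0,0]],[1,[0,0,0],[0,0,0]]])

```text
time: 20.15
ee_pos: [0.4556, -0.0504, 0.1308]
tcp_rot: [180.0, -0.1, -179.8]
wrist_force: [0.5, 1.3, -0.5]
opening: 0.0854
grasp_force: 0.0
```

```bash
python3 look.py r1
```

```text
20.15 [ 0.4556 -0.0504  0.1308] [ 1.7999e+02 -5.0000e-02 -1.7982e+02]
```

step_arm(targets=[[1,[0,-29,0],[0,0,0]],[1,[0,-29,0],[0,0,0]],[1,[0,-29,0],[0,0,0]],[1,[0,-29,0],[0,0,0]]])

```text
time: 20.6
ee_pos: [0.4553, -0.0795, 0.1311]
tcp_rot: [180.0, -0.0, -179.8]
wrist_force: [-0.9, -0.2, -0.5]
opening: 0.0854
grasp_force: 0.0
```

```bash
python3 look.py r2; python3 part.py red .008 r1 r2; python3 seated.py r2 .016 .03
```

```text
20.6 [ 0.4553 -0.0795  0.1311] [ 1.7999e+02 -4.0000e-02 -1.7983e+02]
r1 [275.1 189.8] [75.3 76.4] xy [ 0.4549 -0.0809] shift mm from TCP [ -0.7 -30.5] TCP [ 0.4556 -0.0504  0.1308]
r2 [312.4 190.2] [75.5 75.8] xy [ 0.455  -0.0804] shift mm from TCP [-0.3 -0.9] TCP [ 0.4553 -0.0795  0.1311]
tri (array([ 0.45376446, -0.08037029,  0.01236668]), np.float64(5.751100296273776e-05))
top z med 0.0165 circle mm [454.7 -80.3] 29.9 slope [0.004 0.    0.016]
```

step_arm(targets=[[1,[-0.5,-1,-40],[0,0,0]],[1,[-0.5,-1,-80],[0,0,0]],[1,[-0.5,-1,-115],[0,0,0]],[1,[-0.5,-1,-130],[0,0,0]],[1,[-0.5,-1,-130],[0,0,0]],[1,[-0.5,-1,-130],[0,0,0]]], force=50)

```text
time: 21.25
ee_pos: [0.4549, -0.0809, 0.002]
tcp_rot: [-180.0, 0.0, -179.8]
wrist_force: [0.6, 0.1, 1.5]
opening: 0.0853
grasp_force: 0.0
```

step_arm(targets=[[0.3,[0,0,0],[0,0,0]],[0.3,[0,0,0],[0,0,0]],[0.3,[0,0,0],[0,0,0]],[0.3,[0,0,0],[0,0,0]],[0.3,[0,0,0],[0,0,0]],[0.3,[0,0,0],[0,0,0]]])

```text
time: 21.85
ee_pos: [0.4557, -0.0813, 0.0031]
tcp_rot: [-180.0, 0.1, -179.9]
wrist_force: [-2.1, 1.5, 8.5]
opening: 0.0553
grasp_force: 52.4
```

step_arm(targets=[[0.3,[0,0,20],[0,0,0]],[0.3,[0,0,50],[0,0,0]],[0.3,[0,0,90],[0,0,0]],[0.3,[0,0,130],[0,0,0]],[0.3,[0,0,130],[0,0,0]],[0.3,[0,0,130],[0,0,0]]])

```text
time: 22.45
ee_pos: [0.4553, -0.0814, 0.1323]
tcp_rot: [-180.0, 0.1, -179.9]
wrist_force: [0.1, 0.3, -2.3]
opening: 0.0548
grasp_force: 54.2
```

```bash
python3 look.py r3; python3 seated.py r3 .1465 .03; python3 part.py red .137 r3
```

```text
22.45 [ 0.4553 -0.0814  0.1323] [-1.7998e+02  1.1000e-01 -1.7988e+02]
top z med 0.1456 circle mm [448.4 -80.9] 40.8 slope [ 0.005 -0.001  0.146]
r3 [314.5 266.4] [135.4 138.4] xy [ 0.455  -0.0807] shift mm from TCP [-0.3  0.7] TCP [ 0.4553 -0.0814  0.1323]
```

step_arm(targets=[[0.3,[22,40,0],[0,0,0]],[0.3,[47,85,0],[0,0,0]],[0.3,[72,130,0],[0,0,0]],[0.3,[97,175,0],[0,0,0]],[0.3,[122,220,0],[0,0,0]],[0.3,[142,255,0],[0,0,0]],[0.3,[151,270,0],[0,0,0]],[0.3,[151,270,0],[0,0,0]]])

```text
time: 23.3
ee_pos: [0.6054, 0.1909, 0.1282]
tcp_rot: [-179.9, -0.2, -179.7]
wrist_force: [-0.2, 0.2, -2.4]
opening: 0.055
grasp_force: 54.2
```

step_arm(targets=[[0.3,[0,0,0],[0,0,0]],[0.3,[0,0,-20],[0,0,0]],[0.3,[0,0,-40],[0,0,0]],[0.3,[0,0,-50],[0,0,0]],[0.3,[0,0,-58],[0,0,0]],[0.3,[0,0,-64],[0,0,0]],[0.3,[0,0,-64],[0,0,0]],[0.3,[0,0,-64],[0,0,0]]])

```text
time: 24.1
ee_pos: [0.6058, 0.1887, 0.0679]
tcp_rot: [180.0, 0.0, -179.9]
wrist_force: [0.3, 0.6, -1.7]
opening: 0.0547
grasp_force: 54.1
```

```bash
python3 look.py r4; python3 - <<'E'
import cv2;p=cv2.imread("pics/r4.png");cv2.imwrite("pics/r4c.png",cv2.resize(p[200:320,235:395],(800,600)))
E
```

```text
24.1 [0.6058 0.1887 0.0679] [ 1.7999e+02  2.0000e-02 -1.7989e+02]
```

View pics/r4c.png

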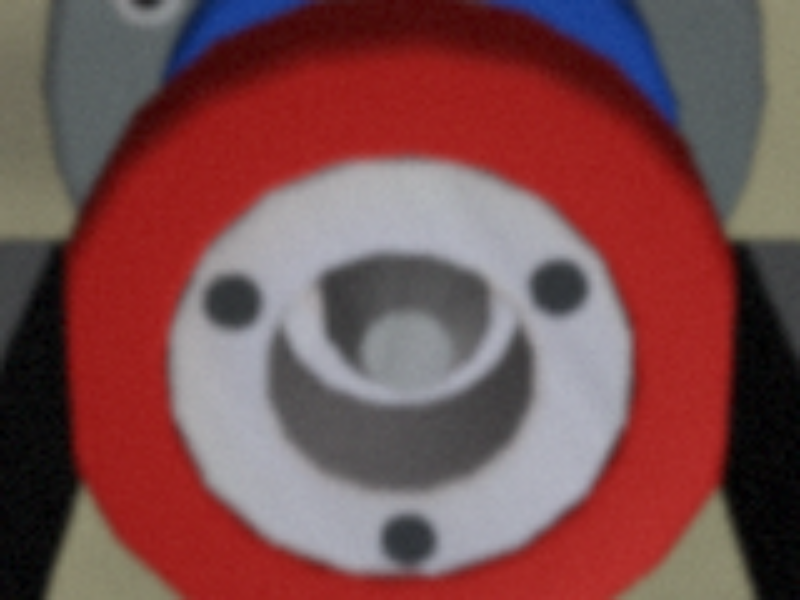

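The bore centre is at (401,371) and the tip at (407,350). Since the tip is 7 mm lower than the bore rim, the correction is about +2 mm x and +0.4 mm y. I'll lower onto the spacer.

step_arm(targets=[[0.3,[1.8,0.4,0],[0,0,0]],[0.3,[1.8,0.4,-8],[0,0,0]],[0.3,[1.8,0.4,-14],[0,0,0]],[0.3,[1.8,0.4,-17],[0,0,0]],[0.3,[1.8,0.4,-19],[0,0,0]],[0.3,[1.8,0.4,-19],[0,0,0]],[0.3,[1.8,0.4,-19],[0,0,0]]])

```text
time: 24.85
ee_pos: [0.6072, 0.1891, 0.0493]
tcp_rot: [180.0, -0.0, -179.9]
wrist_force: [-4.6, -0.7, 8.3]
opening: 0.0552
grasp_force: 55.0
```

step_arm(targets=[[1,[0,0,0],[0,0,0]],[1,[0,0,0],[0,0,0]],[1,[0,0,0],[0,0,0]],[1,[0,0,0],[0,0,0]],[1,[0,0,0],[0,0,0]],[1,[0,0,40],[0,0,0]],[1,[0,0,75],[0,0,0]],[1,[0,0,90],[0,0,0]]])

```text
time: 25.65
ee_pos: [0.6084, 0.1895, 0.1421]
tcp_rot: [179.9, 0.2, -179.9]
wrist_force: [0.3, 0.3, -0.1]
opening: 0.0855
grasp_force: 0.0
```

step_arm(targets=[[1,[0,0,0],[0,0,0]],[1,[0,0,0],[0,0,0]]])

```text
time: 25.85
ee_pos: [0.6073, 0.1891, 0.1372]
tcp_rot: [-180.0, -0.1, -179.9]
wrist_force: [0.8, 0.1, -0.5]
opening: 0.0857
grasp_force: 0.0
```

```bash
python3 look.py r5; python3 seated.py r5 .062 .03; python3 part.py red .054 r5
```

```text
25.85 [0.6073 0.1891 0.1372] [-1.7998e+02 -7.0000e-02 -1.7988e+02]
top z med 0.0625 circle mm [606.3 190. ] 29.9 slope [0.005 0.001 0.062]
r5 [314.6 205.4] [86.5 88.4] xy [0.6068 0.1899] shift mm from TCP [-0.5  0.8] TCP [0.6073 0.1891 0.1372]
```

The red wheel is seated: top at 62.5 mm, centre (606.3, 190.0). Now the nut.

step_arm(targets=[[1,[0,-40,0],[0,0,0]],[1,[0,-85,0],[0,0,0]],[1,[-2,-130,-6],[0,0,0]],[1,[-4,-152,-6],[0,0,0]],[1,[-4,-155,-6],[0,0,0]],[1,[-4,-155,-6],[0,0,0]],[1,[-4,-155,-6],[0,0,0]]])

```text
time: 26.6
ee_pos: [0.6032, 0.035, 0.1315]
tcp_rot: [180.0, -0.1, -179.8]
wrist_force: [-0.5, -0.1, 0.1]
opening: 0.0853
grasp_force: 0.0
```

```bash
python3 look.py n1
```

```text
26.6 [0.6032 0.035  0.1315] [ 1.7999e+02 -8.0000e-02 -1.7984e+02]
```

step_arm(targets=[[1,[0,-29,0],[0,0,0]],[1,[0,-29,0],[0,0,0]],[1,[0,-29,0],[0,0,0]],[1,[0,-29,0],[0,0,0]]])

```text
time: 27.05
ee_pos: [0.6035, 0.0062, 0.1322]
tcp_rot: [180.0, -0.0, -179.8]
wrist_force: [-0.3, -0.9, -0.2]
opening: 0.0852
grasp_force: 0.0
```

```bash
python3 look.py n2; python3 part.py black .012 n1 n2; python3 seated.py n2 .024 .0205
```

```text
27.05 [0.6035 0.0062 0.1322] [ 1.7999e+02 -2.0000e-02 -1.7983e+02]
n1 [276.9 191.6] [51.6 53.5] xy [0.6031 0.0063] shift mm from TCP [ -0.2 -28.7] TCP [0.6032 0.035  0.1315]
n2 [314. 191.] [51.  53.6] xy [0.603  0.0066] shift mm from TCP [-0.5  0.4] TCP [0.6035 0.0062 0.1322]
tri (array([0.60234711, 0.00660154, 0.01452469]), np.float64(3.1138621310850505e-05))
top z med 0.0245 circle mm [602.7   6.6] 20.5 slope [ 0.018 -0.     0.024]
```

View pics/n2.png

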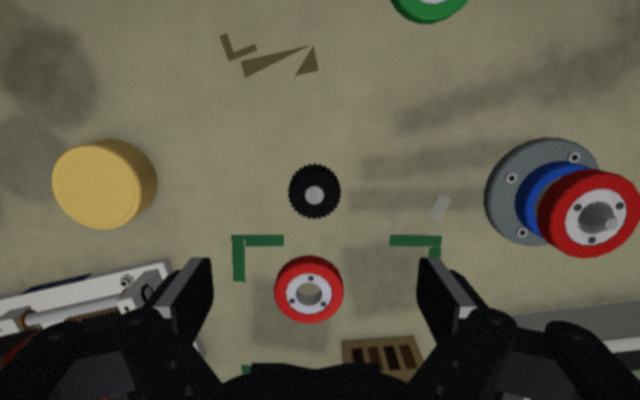

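The nut is at (314,191), measured at (602.7, 6.6) mm with its top at 24.5 mm. The decoy red wheel at (308,290) is 88 mm away in x and clear. The stack is visible at right, (590,213). I'll grip the nut.

step_arm(targets=[[1,[-0.7,0.4,-40],[0,0,0]],[1,[-0.7,0.4,-80],[0,0,0]],[1,[-0.7,0.4,-112],[0,0,0]],[1,[-0.7,0.4,-125],[0,0,0]],[1,[-0.7,0.4,-125],[0,0,0]],[1,[-0.7,0.4,-125],[0,0,0]]], force=40)

```text
time: 27.7
ee_pos: [0.6035, 0.0059, 0.0089]
tcp_rot: [180.0, 0.1, -179.9]
wrist_force: [0.4, -0.1, 0.6]
opening: 0.0851
grasp_force: 0.0
```

step_arm(targets=[[0.1,[0,0,0],[0,0,0]],[0.1,[0,0,0],[0,0,0]],[0.1,[0,0,0],[0,0,0]],[0.1,[0,0,0],[0,0,0]],[0.1,[0,0,0],[0,0,0]],[0.1,[0,0,0],[0,0,0]],[0.1,[0,0,0],[0,0,0]]])

```text
time: 28.4
ee_pos: [0.6033, 0.0055, 0.0085]
tcp_rot: [180.0, 0.1, -179.9]
wrist_force: [-1.2, -0.0, 5.2]
opening: 0.0371
grasp_force: 40.0
```

step_arm(targets=[[0.1,[0,0,20],[0,0,0]],[0.1,[0,0,50],[0,0,0]],[0.1,[0,0,90],[0,0,0]],[0.1,[0,0,130],[0,0,0]],[0.1,[0,0,130],[0,0,0]],[0.1,[0,0,130],[0,0,0]]])

```text
time: 29.0
ee_pos: [0.6033, 0.0055, 0.1384]
tcp_rot: [-180.0, 0.1, -179.9]
wrist_force: [-0.4, -0.6, -1.3]
opening: 0.0369
grasp_force: 40.4
```

```bash
python3 look.py n3; python3 - <<'E'
from h import *
z=np.load("n3.npz");d=z["d"];e=z["e"]
v,u=np.indices(d.shape);P=np.stack([u,v,np.ones_like(u)],-1)@np.linalg.inv(z["K"]).T*d[...,None];X=(P-z["t"])@z["R"]
m=(np.hypot(X[...,0]-e[0],X[...,1]-e[1])<.016)&(d>.04)&(X[...,2]<e[2]+.03)&(X[...,2]>e[2]);q=X[m];A=np.c_[q[:,:2]-e[:2],np.ones(len(q))]
print(len(q),"top-TCP",np.percentile(q[:,2]-e[2],[5,50,95]).round(4),np.linalg.lstsq(A,q[:,2]-e[2],rcond=None)[0].round(3))
# bright dot on the nut's top centre
h=np.median(q[:,2]);g=cv2.cvtColor(z["p"],cv2.COLOR_RGB2GRAY);mm=((g>85)&m).astype(np.uint8);n,l,s,ce=cv2.connectedComponentsWithStats(mm);k=1+np.argmax(s[1:,4]);print("dot",ce[k].round(1),s[k,4],((plane(z,*ce[k],h)-e)*1e3).round(1))
E
```

```text
29.0 [0.6033 0.0055 0.1384] [-1.8000e+02  1.1000e-01 -1.7988e+02]
4216 top-TCP [0.0152 0.0161 0.0171] [-0.003  0.001  0.016]
dot [314.6 279. ] 839 [-0.5  0.8 16.1]
```

The nut is held upright, underside 8 mm below the TCP. I'll carry it over and pause above the tip.

step_arm(targets=[[0.1,[1,40,0],[0,0,0]],[0.1,[2,85,0],[0,0,0]],[0.1,[3,130,0],[0,0,0]],[0.1,[4,165,0],[0,0,0]],[0.1,[4,183.5,0],[0,0,0]],[0.1,[4,183.5,-20],[0,0,0]],[0.1,[4,183.5,-40],[0,0,0]],[0.1,[4,183.5,-46],[0,0,0]]])

```text
time: 29.85
ee_pos: [0.6052, 0.1883, 0.0877]
tcp_rot: [-179.9, -0.3, -179.9]
wrist_force: [0.2, 0.7, -0.6]
opening: 0.037
grasp_force: 40.4
```

step_arm(targets=[[0.1,[0,0,0],[0,0,0]],[0.1,[0,0,0],[0,0,0]],[0.1,[0,0,0],[0,0,0]]])

```text
time: 30.15
ee_pos: [0.6072, 0.1889, 0.0924]
tcp_rot: [180.0, 0.1, -179.9]
wrist_force: [0.3, -1.3, -0.2]
opening: 0.0375
grasp_force: 40.4
```

step_arm(targets=[[0.1,[0,0,-6],[0,0,0]],[0.1,[0,0,-11],[0,0,0]],[0.1,[0,0,-14],[0,0,0]],[0.1,[0,0,-14],[0,0,0]]])

```text
time: 30.55
ee_pos: [0.6064, 0.1889, 0.0765]
tcp_rot: [-180.0, -0.1, -179.9]
wrist_force: [-0.3, 0.2, -0.9]
opening: 0.037
grasp_force: 40.4
```

step_arm(targets=[[0.1,[0,0,-4],[0,0,0]],[0.1,[0,0,-7],[0,0,0]],[0.1,[0,0,-8],[0,0,0]],[0.1,[0,0,-8],[0,0,0]]])

```text
time: 30.95
ee_pos: [0.607, 0.1891, 0.0705]
tcp_rot: [180.0, 0.1, -179.9]
wrist_force: [-2.6, -0.9, 7.1]
opening: 0.0375
grasp_force: 41.2
```

Contact was felt at TCP 70.5 mm, as expected. I'll release, retreat and check.

step_arm(targets=[[1,[0,0,0],[0,0,0]],[1,[0,0,0],[0,0,0]],[1,[0,0,0],[0,0,0]],[1,[0,0,0],[0,0,0]],[1,[0,0,0],[0,0,0]],[1,[0,0,30],[0,0,0]],[1,[0,0,65],[0,0,0]],[1,[0,0,85],[0,0,0]]])

```text
time: 31.75
ee_pos: [0.6072, 0.1892, 0.1571]
tcp_rot: [180.0, 0.1, -179.9]
wrist_force: [0.4, -0.5, 1.0]
opening: 0.0859
grasp_force: 0.0
```

step_arm(targets=[[1,[0,0,0],[0,0,0]],[1,[0,0,0],[0,0,0]],[1,[0,0,0],[0,0,0]]])

```text
time: 32.05
ee_pos: [0.6063, 0.1889, 0.1528]
tcp_rot: [-180.0, -0.1, -179.9]
wrist_force: [0.5, 0.6, -0.4]
opening: 0.0854
grasp_force: 0.0
```

```bash
python3 look.py f1; python3 seated.py f1 .086 .0205; python3 seated.py f1 .062 .03; python3 - <<'E'
from h import *;from workcell import bot
p,d=bot.camera("side")
a=cv2.resize(p[140:210,290:370],(480,420),interpolation=cv2.INTER_CUBIC)
cv2.imwrite("pics/f.png",a[:,:,::-1])
E
```

```text
32.05 [0.6063 0.1889 0.1528] [-1.7996e+02 -1.2000e-01 -1.7988e+02]
top z med 0.0865 circle mm [606.5 189.8] 20.7 slope [0.02  0.    0.086]
top z med 0.0625 circle mm [606.3 189.8] 29.8 slope [0.006 0.002 0.062]
```

View pics/f.png

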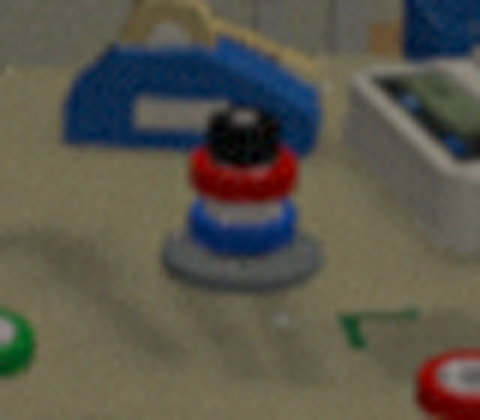

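The side view shows the full stack in order: blue (243,225), spacer (243,208), red (243,173) and nut (243,135), all level. The nut's top is at 86.5 mm, against 86 expected. The gripper is clear, so I'll hand in.

```bash
python3 -c "
from workcell import bot
print(bot.job_done())"
```

```text
the job is handed in; nothing more can be done
None
```

I handed in the job at about 32 s with the blue wheel, spacer, red wheel and nut stacked flat and centred on the arbor; the green wheel, gold cap and counter were never touched, and the hand-in returned no verdict.

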